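# Lock the loaded carbide tins away

### The job

Some of the shut blue-capped tins on the bench still hold carbide blanks and the others are empty; only lifting them tells, by their weight, which are the heavy loaded ones. Pull up the red plunger knob on the strongbox's yellow cover and slide the cover fully open, stand every loaded tin upright inside, then slide the cover fully shut so that the plunger drops home and locks it. Leave the empty tins standing upright on the bench outside the box, and do not knock over or push away the brass collet, the red can and the hammer.

Things in the scene. Friction and masses are not known exactly. Their poses are not given: they have to be found in the camera images.
- box_floor (a point): centre of the inner floor of the grey steel strongbox fixed to the bench, 6 mm above the bench; x: the way the cover slides open (away from the robot, within 0.25 rad of straight ahead), y: to the left across the box, z up. The well, open on top, is 140 mm (x) by 212 mm (y), its rim 56 mm above this floor
- strongbox: the strongbox; its frame is box_floor's, 6 mm lower, on the bench. In it the fixture spans x -80 to 232, y -137 to 142 mm; steel side rails 62 mm high left and right of the well and a solid deck 58 mm high beyond the well carry the cover
- cover (a joint): yellow steel cover plate, top 66.5 mm above the bench; slides level along box_floor's x. 0 = shut, 0.15 m = fully open, well clear; drags 1.5 to 3 N and stays where it is left. It cannot leave 0 (but for 4 mm of play) unless the plunger is pulled
- plunger (a joint): spring index plunger on the cover, moves straight up. 0 = home, pin in the slot of the left rail, cover locked; 0.012 m = fully pulled. The spring pulls down with 5.5 N at home, 9 N fully pulled. Pulled 6 mm it is free; away from the slot the pin rides on the rail at about 6 mm and the cover slides freely; let go with the cover pushed back to within 3 mm of 0, it drops home by itself
- knob_grip (a point): middle of the plunger's red round knob (26 mm in diameter, 28 mm high, upright axis). At box_floor x -50, y +127, z +88 mm with cover shut and plunger home; rides with both. The knob's underside is 11 mm above the cover's top when home; a black collar 20 mm in diameter, 8 mm high stands under it
- tin_1: one of four or five identical shut aluminium tins with blue caps, upright cylinder 56 mm in diameter and 50 mm high over all, origin at the centre of its underside, z up; stands on the bench (z = 0) at the start. None if not there. One or two are loaded. An empty tin weighs 75 to 105 g, a loaded one 420 to 580 g; the outside does not tell which is which
- tin_2: one of four or five identical shut aluminium tins with blue caps, upright cylinder 56 mm in diameter and 50 mm high over all, origin at the centre of its underside, z up; stands on the bench (z = 0) at the start. None if not there. One or two are loaded. An empty tin weighs 75 to 105 g, a loaded one 420 to 580 g; the outside does not tell which is which
- tin_3: one of four or five identical shut aluminium tins with blue caps, upright cylinder 56 mm in diameter and 50 mm high over all, origin at the centre of its underside, z up; stands on the bench (z = 0) at the start. None if not there. One or two are loaded. An empty tin weighs 75 to 105 g, a loaded one 420 to 580 g; the outside does not tell which is which
- tin_4: one of four or five identical shut aluminium tins with blue caps, upright cylinder 56 mm in diameter and 50 mm high over all, origin at the centre of its underside, z up; stands on the bench (z = 0) at the start. None if not there. One or two are loaded. An empty tin weighs 75 to 105 g, a loaded one 420 to 580 g; the outside does not tell which is which
- tin_5: one of four or five identical shut aluminium tins with blue caps, upright cylinder 56 mm in diameter and 50 mm high over all, origin at the centre of its underside, z up; stands on the bench (z = 0) at the start. None if not there. One or two are loaded. An empty tin weighs 75 to 105 g, a loaded one 420 to 580 g; the outside does not tell which is which
- collet: brass collet standing among the tins, 44 mm in diameter, 64 mm high, 300 g, origin under its centre; not part of the job
- oil_can: red can standing among the tins, 48 mm in diameter, 85 mm high, 300 g, origin under its centre; not part of the job
- hammer: hammer with a wooden handle lying on the left of the bench; not part of the job
Mind the look-alikes: they are no part of the job. What is shaped like the tin_2 but purple is not meant.

How it is judged:
By the outcome, as a careful person would: the job done as asked, in the order asked, and still so for the second after the job is handed in, with the robot touching nothing.
Of tin_1, tin_2, tin_3, tin_4, tin_5 only 4 to 5 are there at a start; the rules pass over those that are not, and their reading is None.
At some moment in a run one of tin_1, tin_2, tin_3, tin_4, tin_5 may be knocked a few centimetres aside while the robot is not near it.
It also fails if it takes over 210 s, if anything falls off the work surface, if the arm or the gripper's body presses on something with over 40 N, if the wrist force passes 120 N, or if a joint passes its speed limit or range.

### The arm

A 7-joint arm with a two-finger parallel gripper is mounted at the origin on the work surface. World frame = base frame: x ahead of the robot, y to its left, z up, the work surface at z = 0. Lengths are in mm, angles in rad, forces in N, time in s.
With the tool pointing down it reaches from about 425 to 800 mm from the base axis. Payload 8.3 kg.
Tool frame: the origin (TCP) lies on the mounting face of the last link; the fingertips stand 173 mm ahead of it and the grasp point (between the pads) lies 155 mm ahead of it (r.pinch_z is the distance from the TCP to the grasp point, in mm); z points along the fingers, y is the line along which they close (so a half turn about z gives the same grasp; the last joint's range is limited). The gripper opens to 85 mm and grips with 20 to 120 N. Pads are 22 mm wide; open, the fingers measure 114 mm over their backs; the gripper's body (76 mm by 85 mm) begins 54 mm behind the grasp point. The pads swing forward as they close: fully open they stand 13 mm farther back than shut.
Start: joints at [-1.299, 0.383, 0.016, 1.37, -0.006, 1.388, -0.046], TCP at [205.323, 590.304, 404.679] pointing down, gripper open.
Joint ranges: [-2.95, 2.95], [-0.25, 2.06], [-1.52, 1.56], [0.18, 2.33], [-1.44, 4.58], [0.02, 2.06], [-3.01, 3.01]. Speed limits (rad/s): [2.39, 2.39, 3.01, 3.01, 3.14, 3.14, 3.14].

### API

Orientations are given as a rotation vector (axis times angle).
In Python, from plant import r gives the robot as it stands. Calls block until the motion is done:
- r.goto(position, orientation): joint-space move of the TCP to a pose.
- r.movel(position, frame=None, vel=150): straight line of the TCP; frame=None keeps the orientation; vel is the mean speed in mm/s.
- r.move_joints(angles): joint-space move.
- r.gripper_to(opening, f_grip=None): finger opening in mm; f_grip is the grip in N (None keeps the last); returns when the fingers have stopped.
- r.sleep(seconds).
- r.inverse_kinematics(position, orientation): joint angles nearest the present ones, or None.
- r.grab_frame(name): name is "scene" or "top"; returns the picture (384x512x3 uint8, red, green, blue); there is no depth.
- r.camera_params(name): a dict with "vfov" (degrees; the focal length in pixels is half the picture's height over the tangent of half this angle, whatever the lens; pixels are square), "cx", "cy" (the principal point, pixels), "world_from_camera" (4x4, takes a point from camera to world coordinates). Camera axes: x right, y up, looking along -z (the intrinsics and any distortion apply to the point x, -y, -z); pixel columns grow to the right and rows downward; lengths in mm; the calibration is good to about 2 mm. A picture is of the moment at which its call begins. camera_params takes no time and is no camera call.
A pose or a line that the arm cannot do raises r.PlanningError and nothing moves.
- r.close_job(): hands the job in; it is judged then, once.
Readings, each from a call of its own:
- r.read_clock(): time.
- r.read_joint_pos(): joint angles.
- r.read_joint_velocities(): joint speeds.
- r.read_tau(): joint torques, N m.
- r.read_position(): TCP position.
- r.read_ee_rot(): TCP orientation.
- r.read_wrist_force(): force on the tool from outside, world axes, zero at the start.
- r.read_wrist_torque(): the same for the moment, N m.
- r.read_finger_gap(): finger opening in mm.
- r.read_finger_force(): force on a finger pad.
Only numpy, scipy, OpenCV 4.12 (cv2) and the standard library are available. Lean on these libraries where they do the work, as an engineer would, in place of code of your own. Each camera call takes 0.05 s, during which the arm holds its last target. There are 200 camera calls.

## Working session

There is one attempt and no reset: what is moved stays moved. The work goes in short steps, each a Python script; the robot and the scene stay as the last script left them, time stands still between calls to the robot, and variables do not carry over. Pictures are saved under pics/ and viewed, at most 14 in all, crops included, and the job is handed in when it is done.

```bash
mkdir -p pics; ls; python3 - <<'E'
from plant import r
import cv2,numpy as np
for n in("scene","top"):
    cv2.imwrite(f"pics/{n}0.png",cv2.resize(r.grab_frame(n)[:,:,::-1],(800,600),interpolation=cv2.INTER_CUBIC))
    p=r.camera_params(n);print({k:(np.round(v,3).tolist() if not isinstance(v,str) else v) for k,v in p.items()})
print(r.read_ee_rot(),r.pinch_z,r.read_wrist_force(),r.read_clock(),r.read_finger_gap())
E
```

```text
pics
{'vfov': 51.258, 'cx': 251.551, 'cy': 185.311, 'world_from_camera': [[0.469, -0.618, 0.631, 1153.794], [0.883, 0.328, -0.335, -218.408], [0.0, 0.715, 0.7, 830.343], [0.0, 0.0, 0.0, 1.0]]}
{'vfov': 51.546, 'cx': 252.975, 'cy': 192.391, 'world_from_camera': [[-0.008, 0.987, -0.162, 291.677], [-1.0, -0.006, 0.015, 139.038], [0.014, 0.162, 0.987, 1176.283], [0.0, 0.0, 0.0, 1.0]]}
[-5.23315445e-01 -3.09744540e+00  2.86674017e-03] 154.70000000000002 [ 0.08482821 -1.06074439 -0.40569488] 0.1 85.28313408901676
```

View pics/scene0.png

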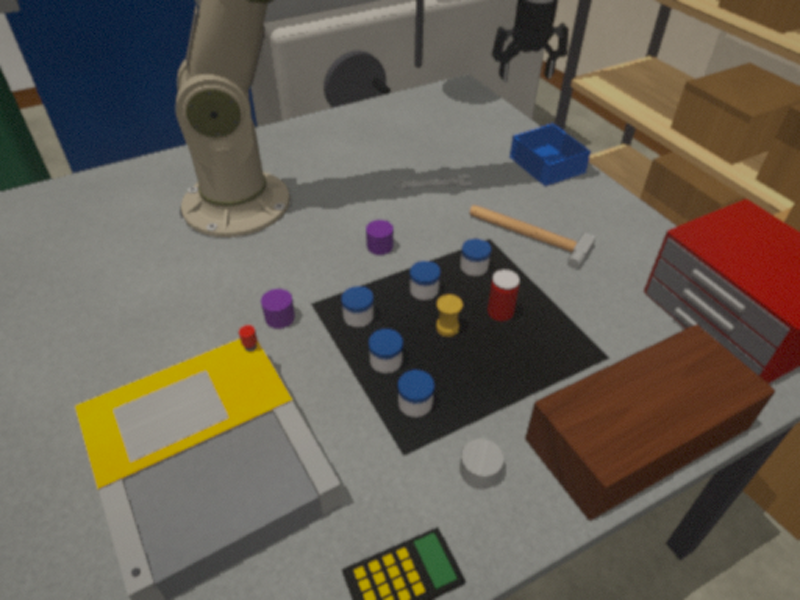

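View pics/top0.png

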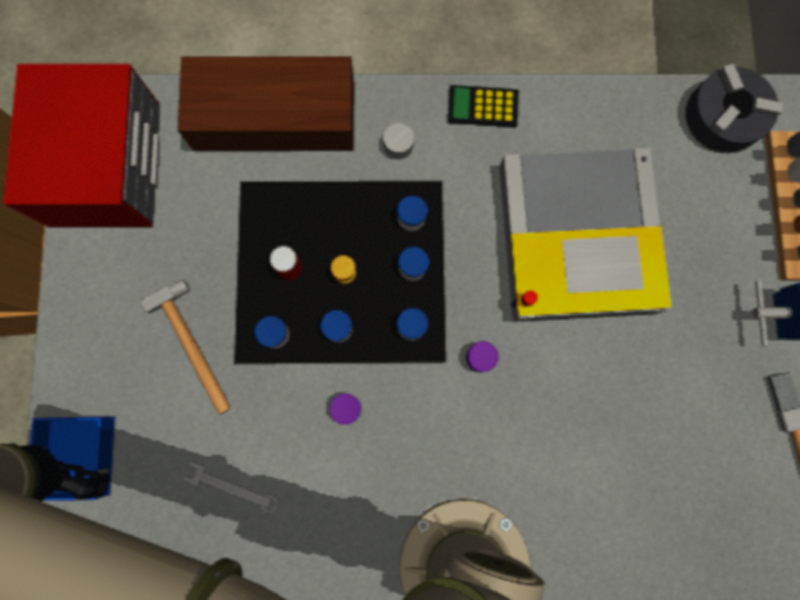

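The pictures show five blue tins (top view at about (412,210), (413,262), (412,323), (337,325) and (271,331)). The collet is at (343,268), the can at (283,260), the knob at (530,298), and there are two purple decoys. The cover is at the lower right.

```bash
cat > h.py <<'E'
import numpy as np,cv2
from plant import r
from scipy.spatial.transform import Rotation as R
def ray(cam,u,v):
    p=r.camera_params(cam);f=192/np.tan(np.radians(p['vfov'])/2);T=np.array(p['world_from_camera'])
    d=T[:3,:3]@[(u-p['cx'])/f,-(v-p['cy'])/f,-1];return T[:3,3],d
def at_z(cam,u,v,z):
    o,d=ray(cam,u,v);return (o+d*(z-o[2])/d[2])[:2]
def blobs(cam,lo,hi,amin=60):
    hsv=cv2.cvtColor(cv2.GaussianBlur(r.grab_frame(cam),(3,3),0),cv2.COLOR_RGB2HSV)
    n,l,s,c=cv2.connectedComponentsWithStats(cv2.inRange(hsv,lo,hi))
    return [(c[i],s[i]) for i in range(1,n) if s[i,4]>=amin]
def tins(cam='top'):
    return [at_z(cam,*c,48) for c,s in blobs(cam,(100,120,50),(118,255,255)) if s[4]<600]
E
python3 - <<'E'
from h import *
for cam in('top','scene'):
    for c,s in blobs(cam,(100,120,50),(118,255,255)): print(cam,c.round(1)*1.5625,s[2:],at_z(cam,*c,48).round(1))
    for c,s in blobs(cam,(0,150,70),(8,255,255),25): print(' red',(c*1.5625).round(1),s[2:],at_z(cam,*c,106).round(1))
k=1/1.5625
for z,pts in((66.5,[(513,234),(663,227),(670,306),(518,317)]),(0,[(241,181),(443,181),(445,362),(235,363)])):
    print([at_z('top',u*k,v*k,z).round(1).tolist() for u,v in pts])
for z,pts in((66.5,[(97,485),(291,401),(251,338),(77,405)]),(0,[(404,453),(607,356),(491,240),(313,304)])):
    print('s',[at_z('scene',u*k,v*k,z).round(1).tolist() for u,v in pts])
# box/deck corners z=62+? rail tops
print('rails top',[at_z('top',u*k,v*k,62).round(1).tolist() for u,v in[(503,155),(650,149)]])
print('coll',at_z('top',343*k,266*k,64),'can',at_z('top',283*k,258*k,85))
for cam in('top','scene'):
  im=r.grab_frame(cam)
  x,y,w,h=(325,140,110,75) if cam=='top' else (40,200,180,135)
  cv2.imwrite(f'pics/c_{cam}.png',cv2.resize(im[y:y+h,x:x+w,::-1],None,fx=800/w if cam=='top' else 4.4,fy=800/w if cam=='top' else 4.4,interpolation=cv2.INTER_CUBIC))
E
```

```text
top [411.71875 209.375  ] [ 20  19 310] [651.1  89.6]
top [413.28125 260.78125] [ 20  19 312] [551.5  88.1]
top [411.875   322.65625] [ 20  20 329] [435.6  92.1]
top [335.625  324.6875] [ 21  21 334] [432.9 231.6]
top [269.6875  330.78125] [ 20  21 332] [422.6 351.3]
top [ 75.9375 438.75  ] [  54   35 1216] [233.4 687.6]
top [ 59.6875  495.78125] [21  6 77] [136.6 708.1]
 red [ 67.3 134.6] [  83   91 6810] [775.8 714.8]
 red [528.8 297.6] [ 8  8 53] [ 471.2 -111.1]
scene [105.9375   71.40625] [ 120  109 9448] [-690.8 -141.7]
scene [548.90625 153.4375 ] [  50   39 1279] [220.8 683.2]
scene [476.09375 249.0625 ] [ 18  12 179] [424.6 348.9]
scene [424.6875  272.03125] [ 20  14 216] [434.7 229.6]
scene [357.1875 298.125 ] [ 20  15 245] [437.7  90.4]
scene [385.15625 341.875  ] [ 22  19 333] [551.   87.1]
scene [415.3125  384.53125] [ 24  21 390] [649.9  88.5]
 red [752.9 265.1] [  85  119 4279] [738.3 705.2]
 red [501.  302.7] [ 18  23 302] [609.4 269.1]
 red [247.5 335.5] [ 11  15 105] [ 484.8 -116.7]
[[597.1, -96.1], [609.2, -376.0], [460.7, -377.2], [442.4, -99.1]]
[[725.8, 424.0], [724.5, 24.8], [366.5, 28.4], [367.6, 423.9]]
s [[607.8, -371.8], [602.0, -95.9], [456.1, -107.9], [461.4, -376.1]]
s [[721.7, 29.9], [720.2, 426.9], [370.5, 426.8], [369.1, 30.4]]
rails top [[752.8, -84.1], [764.1, -365.3]]
coll [538.86966593 217.46949806] can [549.47223699 323.69514657]
```

View pics/c_top.png

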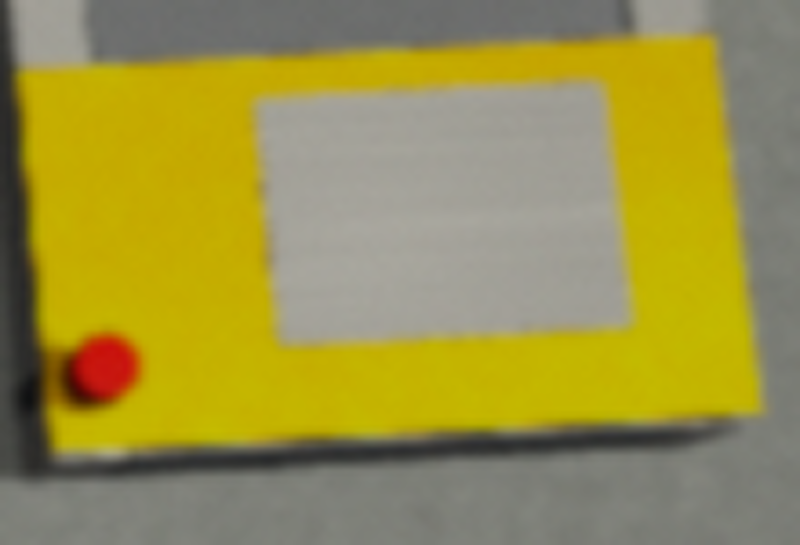

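```bash
cat >> h.py <<'E'
def rv(a):
    "tool down, closing line at angle a (mod pi), picks the half turn with the last joint nearest mid-range"
    y=np.array([np.cos(a),np.sin(a),0]);z=np.array([0,0,-1.]);return R.from_matrix(np.c_[np.cross(y,z),y,z]).as_rotvec()
def over(x,y,z,a):
    "joint move, grasp point to x,y,z"
    best=None
    for b in(a,a+np.pi):
        q=r.inverse_kinematics([x,y,z+r.pinch_z],rv(b))
        if q is not None and (best is None or abs(q[6])<abs(best[6])): best=q
    if best is None: raise r.PlanningError(f'{x,y,z,a}')
    r.move_joints(best)
def line(x,y,z,vel=150): r.movel([x,y,z+r.pinch_z],vel=vel)
def pos(): p=np.array(r.read_position());p[2]-=r.pinch_z;return p
E
python3 - <<'E'
from h import *
from scipy.optimize import least_squares
hsv={}
for cam in('top','scene'):
    hsv=cv2.cvtColor(r.grab_frame(cam),cv2.COLOR_RGB2HSV)
    n,l,s,c=cv2.connectedComponentsWithStats(cv2.inRange(hsv,(20,150,60),(35,255,255)))
    i=1+np.argmax(s[1:,4]);cs,_=cv2.findContours((l==i).astype('uint8'),0,1)
    h=cv2.convexHull(np.vstack(cs))[:,0]
    w=np.array([at_z(cam,u,v,66.5) for u,v in h],'float32')
    print(cam,cv2.minAreaRect(w))
A=[];b=[]
for cam,(u,v),z in(('top',(528.8,297.6),104),('scene',(247.5,335.5),98)):
    print('knob',cam,at_z(cam,u/1.5625,v/1.5625,z).round(1))
E
```

```text
top ((528.6204833984375, -234.07147216796875), (154.74478149414062, 282.2607421875), 2.7270352840423584)
scene ((530.0966796875, -236.5736541748047), (154.36376953125, 279.5581970214844), 2.7665810585021973)
knob top [ 471.5 -111.5]
knob scene [ 477.4 -115.6]
```

```bash
cat >> h.py <<'E'
YAW=.048; O=np.array([531.5,-238.]); KN=np.array([475.5,-113.5])
Ux=np.array([np.cos(YAW),np.sin(YAW)]);Uy=np.array([-Ux[1],Ux[0]])
def box(x,y): return O+x*Ux+y*Uy
E
python3 - <<'E'
from h import *
r.gripper_to(60,60)
over(*KN,180,YAW); line(*KN,95,80)
print(pos(),r.read_wrist_force())
f0=np.array(r.read_wrist_force())
r.gripper_to(0,60)
print(r.read_finger_gap(),r.read_finger_force(),np.array(r.read_wrist_force())-f0)
p=pos()
for k in(3,6,9):
    line(p[0],p[1],p[2]+k,30);print(k,(np.array(r.read_wrist_force())-f0).round(1),r.read_finger_gap())
for d in(3,10,40):
    line(*(p[:2]+d*Ux),p[2]+9,50);print(d,(np.array(r.read_wrist_force())-f0).round(1),pos().round(1))
print(r.read_clock())
cv2.imwrite('pics/k1.png',cv2.resize(r.grab_frame('scene')[:,:,::-1],(800,600)))
E
```

```text
[ 475.74841647 -113.62989175   95.48605779] [-0.09479962 -0.59136358 -0.71711322]
24.36936790732974 58.76162203072454 [-1.80608739  0.78561221  6.0768567 ]
3 [ 0.9 -0.1 -6.5] 24.155293129049863
6 [-0.8 -0.3 -7.5] 24.04955148215889
9 [-1.2  1.  -8.5] 24.295805247454222
3 [ 0.4  0.5 -7.3] [ 479.  -113.3  104.4]
10 [ 0.7  0.6 -7.7] [ 486.5 -112.9  104.7]
40 [ 2.3  0.1 -7.8] [ 516.1 -111.5  104.7]
7.2417
```

View pics/k1.png

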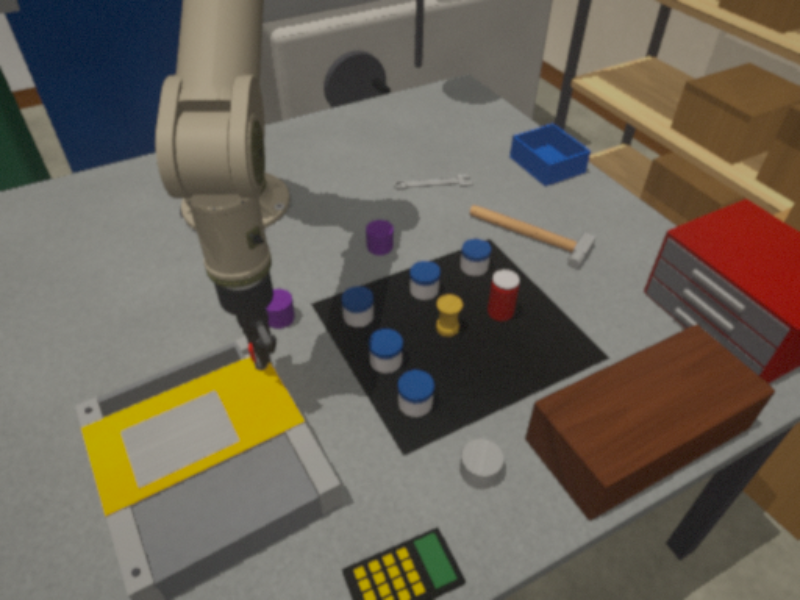

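The cover slides with the gripper, and the knob stays held at (258,352).

```bash
python3 - <<'E'
from h import *
p=np.array([475.75,-113.63]);z=104.7
f0=np.array(r.read_wrist_force())
for d in(80,120,146,148,149,150,151,152,153,154,155):
    line(*(p+d*Ux),z,80 if d<147 else 20)
    f=np.array(r.read_wrist_force())-f0
    print(d,f.round(1),(pos()[:2]-p)@Ux)
    if d>147 and abs(f[0])>6: break
q=pos();line(q[0],q[1],z-3,30)
print(r.read_wrist_force());r.gripper_to(50);line(q[0],q[1],200)
over(435,92,200,np.pi/2)
print(r.read_clock(),[t.round(1).tolist() for t in tins()])
for c,s in blobs('top',(0,150,70),(8,255,255),25): print(at_z('top',*c,106+4).round(1))
cv2.imwrite('pics/o1.png',cv2.resize(r.grab_frame('top')[:,:,::-1],(800,600)))
E
```

```text
80 [-0.3  2.  -0.1] 80.13372447154461
120 [-0.3  2.   0.4] 120.06789827255044
146 [0.2 3.2 1.4] 146.06526355849496
148 [-6.8  2.6 -0. ] 147.0672320995947
[-4.67977112  2.78359234 -6.25050251]
11.8083 [[652.9, 90.1], [432.0, 231.2], [422.6, 351.4]]
[773.7 712.6]
[ 620.1 -104.4]
```

View pics/o1.png

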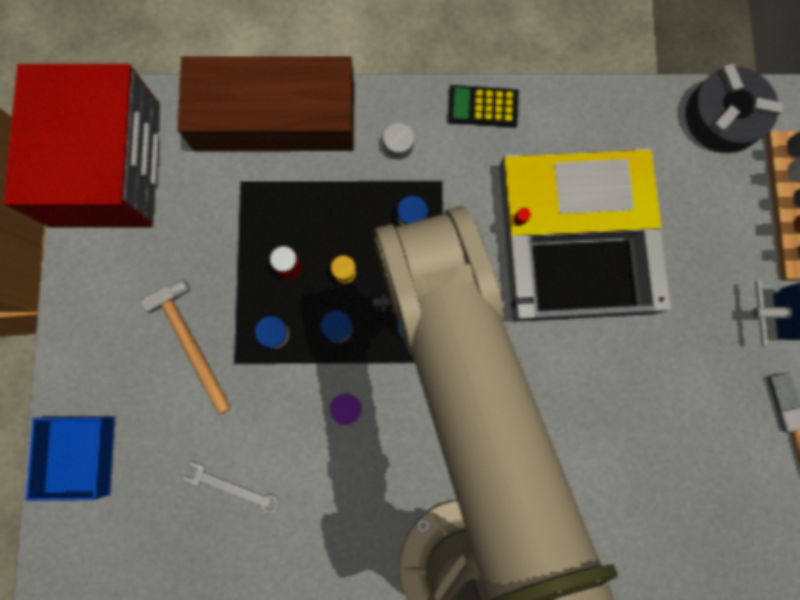

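The cover is fully open, the well is clear at about (585,275), and nothing has been disturbed. Next I weigh the tins.

```bash
cat >> h.py <<'E'
GZ=30
def standoff():
    over(*box(0,-20),220,YAW+np.pi/2)
def weigh(near):
    "grip the tin nearest to `near`, lift 15 mm, return position and weight in N"
    c=tins('top')+tins('scene');c=[t for t in c if np.hypot(*(t-near))<70]
    d=min(c,key=lambda t:np.hypot(*(t-near)));t=np.mean([k for k in c if np.hypot(*(k-d))<15],0)
    r.gripper_to(85,50);over(*t,150,np.pi/2);line(*t,GZ,150);r.sleep(.3)
    f0=r.read_wrist_force()[2];r.gripper_to(0,50);g=r.read_finger_gap()
    line(*t,GZ+15,60);r.sleep(.4)
    w=f0-r.read_wrist_force()[2];print('tin',t.round(1),'gap',round(g,1),'weight N',round(w,2),'t',r.read_clock(),flush=True)
    return t,w
def put_back(t):
    line(*t,GZ+.5,50);r.gripper_to(85);line(*t,150)
def put_box(x,y):
    p=pos();line(p[0],p[1],160);b=box(x,y)
    over(*b,160,YAW+np.pi/2);line(*b,GZ+6+1,80);print(r.read_wrist_force());r.gripper_to(68);line(*b,160)
E
python3 - <<'E'
from h import *
standoff()
t,w=weigh(np.array([435.,91]))
if w<2.5: put_back(t)
else: put_box(0,-48)
standoff()
print([t.round(1).tolist() for t in tins()],[t.round(1).tolist() for t in tins('scene')])
cv2.imwrite('pics/w1.png',cv2.resize(r.grab_frame('scene')[:,:,::-1],(800,600)))
E
```

```text
tin [436.9  92.1] gap 54.9 weight N 4.12 t 18.525
[ 0.14222272  0.6570138  -4.70476707]
[[651.0, 89.7], [551.9, 88.2], [433.0, 231.6], [394.3, 315.6]] [[395.9, 312.2], [434.8, 228.6], [551.1, 86.9], [649.9, 88.6], [532.4, -286.2]]
```

View pics/w1.png

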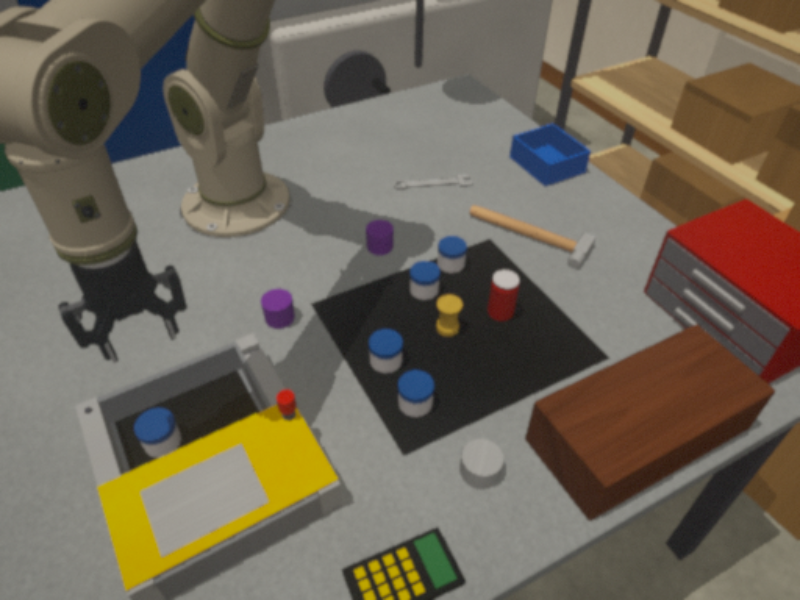

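The loaded tin stands in the well at (157,430). A far tin was knocked to (395,314). I continue with the remaining tins.

```bash
python3 - <<'E'
from h import *
for n in((551,88),(650,89),(434,230),(395,314)):
    t,w=weigh(np.array(n,float))
    if w<2.2: put_back(t)
    else: put_box(0,46)
    standoff()
    if w>=2.2: break
print([t.round(1).tolist() for t in tins()],[t.round(1).tolist() for t in tins('scene')])
cv2.imwrite('pics/w2.png',cv2.resize(r.grab_frame('scene')[:,:,::-1],(800,600)))
E
```

```text
tin [551.5  87.5] gap 54.8 weight N 0.88 t 28.775
tin [650.4  89.1] gap 55.0 weight N 0.29 t 36.0417
tin [433.9 230.2] gap 54.9 weight N 4.65 t 43.8083
[ 0.17974286 -0.08633316 -5.26361322]
[[650.8, 90.9], [551.9, 89.5], [532.4, -191.7], [394.3, 315.6]] [[396.2, 312.4], [550.9, 88.5], [649.9, 90.0], [527.5, -191.7], [532.4, -286.2]]
```

View pics/w2.png

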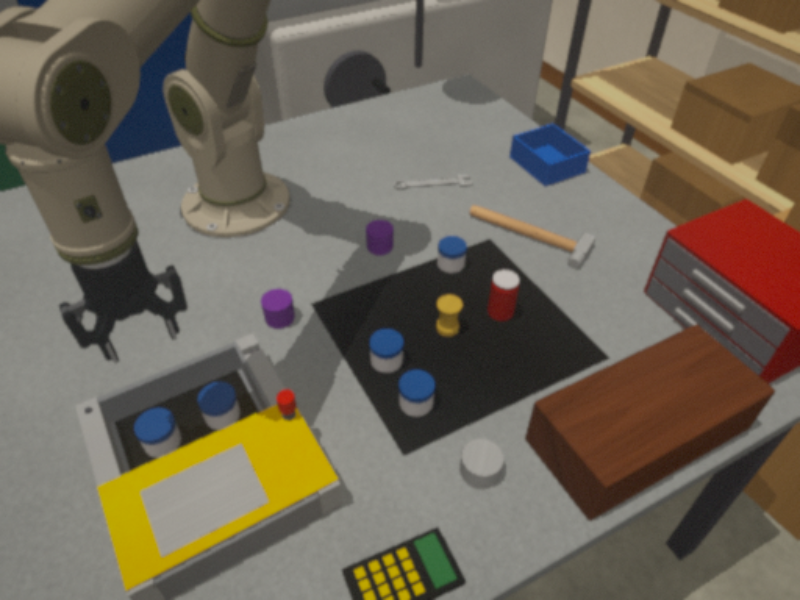

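Both loaded tins stand upright in the well at (157,430) and (218,402). Two loaded tins is the maximum, so now I shut the cover.

```bash
python3 - <<'E'
from h import *
p=np.array([475.75,-113.63])
k=p+147*Ux
r.gripper_to(60,60);over(*k,180,YAW);line(*k,101,80)
r.gripper_to(0,60);q=pos();print(r.read_finger_gap(),q.round(1))
line(q[0],q[1],q[2]+2,30);z=q[2]+2
f0=np.array(r.read_wrist_force());l0=(q[:2]-p)@Uy
for d in(140,80,20,3,0,-1,-2,-3,-4,-5,-6):
    line(*(p+d*Ux+l0*Uy),z,80 if d>2 else 20)
    f=np.array(r.read_wrist_force())-f0
    print(d,f.round(1),((pos()[:2]-p)@Ux).round(2))
    if d<2 and abs(f[0])>6: break
q=pos();line(q[0],q[1],95.5,30);print(np.array(r.read_wrist_force())-f0)
r.gripper_to(50);r.sleep(.3);line(q[0],q[1],200);standoff();over(*box(-20,-200),260,YAW) if 0 else None
over(450,150,260,np.pi/2)
print(r.read_clock())
im=r.grab_frame('scene');cv2.imwrite('pics/e1.png',cv2.resize(im[:,:,::-1],(800,600)))
cv2.imwrite('pics/e2.png',cv2.resize(im[180:330,30:230,::-1],(800,600),interpolation=cv2.INTER_CUBIC))
for c,s in blobs('scene',(0,150,70),(8,255,255),25): print('red',(c*1.5625).round(1),s[2:])
for c,s in blobs('top',(0,150,70),(8,255,255),25): print('redtop',(c*1.5625).round(1),s[2:])
E
```

```text
24.06777928419096 [ 622.3 -106.8  101.7]
140 [-1.8  0.3 -1.8] 139.38
80 [-2.2  0.4 -0.9] 79.91
20 [-2.2  1.1 -1.7] 19.91
3 [-2.1  1.7 -1.1] 2.71
0 [ 1.1  2.4 -1.4] 0.24
-1 [ 0.7  1.1 -2. ] -0.86
-2 [ 0.6  1.2 -2.2] -2.08
-3 [ 0.8  2.6 -1. ] -3.14
-4 [ 2.8  1.3 -2.1] -3.69
-5 [ 6.6  1.5 -1.4] -4.05
[2.39998261 1.71154462 5.38878419]
61.7083
red [753.  265.3] [  85  119 4272]
red [501.1 302.6] [ 19  23 313]
red [247.4 335.6] [ 11  14 105]
redtop [ 67.4 134.2] [  82   90 6774]
redtop [528.7 297.6] [ 9  8 56]
```

View pics/e1.png

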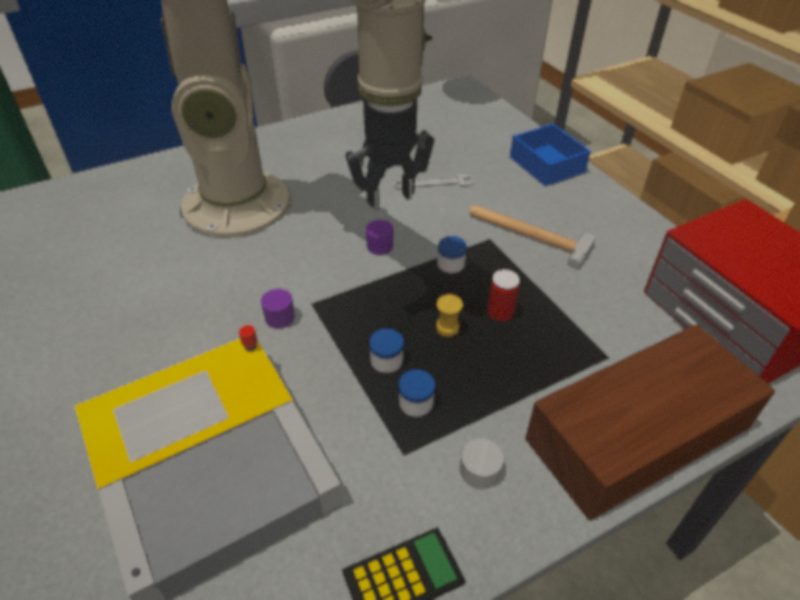

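View pics/e2.png

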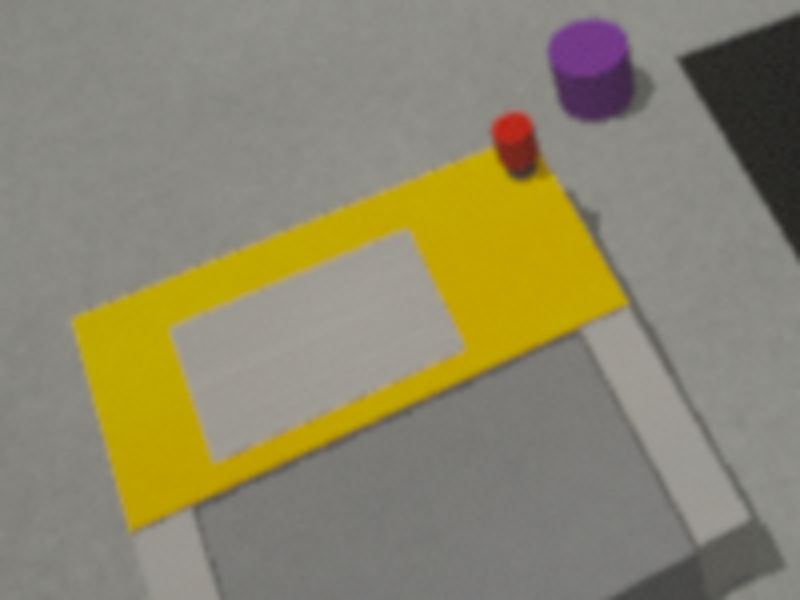

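The knob is at (247.4,335.6), the same as at the start, so the plunger is home and the cover is shut. The three empty tins, collet, can and hammer are all standing or lying as they should be.

```bash
python3 -c "
from plant import r
print(r.close_job())"
```

```text
the job is handed in; nothing more can be done
None
```

The job is handed in: both loaded tins stand upright in the strongbox with the cover shut and locked, and three tins stand on the bench. Two of those weighed empty; the third was not lifted, because both possible loaded tins had already been found. The collet, can and hammer were left untouched.

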